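Jack up the sagging tray cradle and hold it level

TASK

One edge of the seedling-tray cradle sags: stand the red hand jack on the table with its saddle centred under the yellow marked lift pad, then pump its handle fully down so that the jack lifts the deck level. Finish while still holding the handle down. Leave the cradle and tray to the jack, without pushing or lifting them with the arm, do not tip the jack over, and leave the other things on the table where they are.

Things in the scene. Friction and masses are not known exactly. Their poses are not given: they have to be found in the camera images.
- cradle: Fixed aluminium tray cradle. Origin on the table below the middle of the free, low edge of its deck (300 mm along x); +y runs from that edge to the hinge (at y 285 mm, z 110 mm). The deck carries a black tray of brown plugs, top 60 mm above the deck. Under the free edge the space between the two rails (x -115 to +115 mm, down to the table) is open for the jack.
- deck (a joint): Hinge of the deck: 0 = level, negative = free edge sagging (rad). It starts at -0.08, on its stop, and can go up to +0.03. The weight felt at the lift pad is about 5 to 9 N.
- lift_pad_under (a point): The marked lift point: centre of the rubber disc (36 mm across) under the yellow pad that sticks out from the deck's free edge (44 mm wide, reaching 35 mm beyond this point; a black ring on its top, 14 mm above, marks the spot). Cradle y about -45 mm, x -60 to +60 mm; about 80 mm above the table at the start, 106 mm with the deck level.
- jack: Loose red hand jack, about 0.9 kg. Origin on the underside of its base, below the carrying post; x points to the saddle, z up. Base: x -150 to +110 mm, 90 mm wide, 10 mm thick. Carrying post at x = 0: upright, 44 mm long (x), 26 mm thick (y), with a black top, 107 mm high; grasp it across y. The mass centre is near the post. The handle points to -x.
- saddle_top (a point): Centre of the top of the jack's round steel saddle (40 mm across), 80 mm ahead (+x) of the jack's origin, 55 mm above the jack's underside with the handle up. It rises 85 mm per rad of handle travel, 53 mm in all, and sinks again when the handle is let go.
- handle_top (a point): Middle of the upper face of the black rubber paddle (65 mm long, 32 mm wide, 14 mm thick) at the end of the pump handle: the place to press. The handle turns about a pivot across the jack at x = -28 mm, z = 62 mm (jack frame); this point is 120 mm along the handle from the pivot and 7 mm above its centre line.
- jack_handle (a joint): Pump handle: 0 = fully up (leaning 0.62 rad above level, pointing away from the saddle), 0.62 = fully down, handle level (rad). A spring pushes it up; pressing the paddle takes about 2 to 4 N at first and 7 to 12 N at the bottom with the deck's weight on the saddle. One full stroke lifts the deck to level.
- seed_box: Open clear plastic seed box, 100 x 75 x 32 mm; a bystander, loose. Origin at the underside's centre.
- seed_jar: Amber glass jar with green lid, 64 mm across, 100 mm tall; a bystander, loose. Origin at the underside's centre.
- seed_can: Aluminium can with green label, 72 mm across, 85 mm tall; a bystander, loose. Origin at the underside's centre.
- dibber: White dibber pen, 130 mm long, 12 mm thick, lying; a bystander, loose. Origin at the underside's centre.
- marker: Pink marker with white cap, 128 mm long, 16 mm thick, lying; a bystander, loose. Origin at the underside's centre.

How it is judged:
On the way:
1. the jack stands on the table with its saddle under the lift pad, handle still up (horizontal distance between saddle_top and lift_pad_under below 0.012 m and height (world z) of jack below 0.004 m and angle between jack's own z axis and vertical below 0.05 rad and value of joint jack_handle below 0.12 rad and contact force between jack and cradle below 0.5 N), for 0.2 s.
At the end, for the whole second after the job is handed in: Jack flat on the table, saddle within 12 mm in plan of the lift point; fingers hold the handle 0.55 rad or more down (over 2 N); deck within -0.015 to +0.02 rad of level, resting on the jack (over 2 N), arm clear of the cradle; bystanders moved under 30 mm (horizontal distance between saddle_top and lift_pad_under below 0.012 m and height (world z) of jack below 0.004 m and angle between jack's own z axis and vertical below 0.05 rad and value of joint jack_handle above 0.55 rad and value of joint deck between -0.015 and 0.02 rad and contact force between jack and cradle above 2 N and contact force between the fingers and jack above 2 N and contact force between each of the arm, the fingers and cradle below 0.5 N and linear speed of jack below 0.02 m/s and distance of each of seed_box, seed_jar, seed_can, dibber, marker from where it was at the start of the episode below 0.03 m); the arm keeps its last pose, push and grip.
It fails at once if the arm pushed the cradle or tray (contact force between any of the arm, the fingers and cradle above 4 N).
It fails at once if the jack was tipped over (angle between jack's own z axis and vertical above 0.5 rad).
It fails at once if a bystander was disturbed (distance of any of seed_box, seed_jar, seed_can, dibber, marker from where it was at the start of the episode above 0.03 m).
It also fails if it takes over 48 s, if anything falls off the work surface, if the arm or the gripper's body presses on something with over 40 N, if the wrist force passes 120 N, or if a joint passes its speed limit or range.

ROBOT

A 7-joint arm with a two-finger parallel gripper is mounted at the origin on the work surface. World frame = base frame: x ahead of the robot, y to its left, z up, the work surface at z = 0. Lengths are in m, angles in rad, forces in N, time in s.
With the tool pointing down it reaches from about 0.35 to 0.9 m from the base axis. Payload 8.1 kg.
Tool frame: the origin (TCP) lies midway between the tips of the shut fingers; the grasp point (between the pads) lies 19 mm behind it; z points along the fingers, y is the line along which they close (so a half turn about z gives the same grasp; the last joint's range is limited). The gripper opens to 92 mm and grips with 3 to 60 N. Pads are 19 mm wide; open, the fingers measure 130 mm over their backs; the gripper's body (75 mm by 190 mm) begins 47 mm behind the grasp point.
Start: joints at [-1.388, 0.434, 0.025, 1.573, -0.012, 1.134, -0.075], TCP at [0.176, 0.6, 0.193] pointing down, gripper open.
Joint ranges: [-2.62, 2.62], [-0.44, 2.09], [-1.27, 1.32], [0.08, 2.57], [-1.32, 4.46], [0.12, 2], [-2.74, 2.74]. Speed limits (rad/s): [2.22, 2.22, 3.01, 3.01, 3.14, 3.14, 3.14].

INTERFACE

Orientations are given as a rotation vector (axis times angle).
In Python, from cell import arm gives the robot as it stands.
- The arm moves only by the tool arm_command, never from a script. Its arguments are lists of equal length, an entry for each row: "dp": the shift along the tool's x, y, z in units of 25 mm (1.0 is 25 mm), a list of three; "angular": the turn, a rotation vector about the tool's x, y, z in units of 0.15 rad (1.0 is 0.15 rad), a list of three; "claw": the opening, from 0 (shut) to 1 (fully open). In form: {"dp": [[x, y, z], ...], "angular": [[rx, ry, rz], ...], "claw": [claw, ...]}. A call has 1 to 10 rows; each row shifts and turns the commanded pose from where the row before left it, along the tool's axes as they then stand; what a row does not reach is not made up. A row lasts 1/10 s, in which the tool goes at most 50 mm and 8.59 degrees, less where a joint would pass 70% of its speed; a pose out of reach is approached as far as the arm can. A call with a number of a shift or a turn outside -1 to 1 is refused whole. A call with a gripper value outside its range is refused whole. The fingers move at their own pace and stop on an object; "force" is the grip in N (left out, the last holds). Time passes only in rows, so rows that do not move let the fingers close. It gives the time, the measured TCP pose, the force, the opening and the grip force at its end, in the units of the state.
- arm.observe(): the state, without advancing time (a new reading comes with each control period).
- arm.get_image(name): name is "side" or "top" or "wrist"; returns a dict with "frame" (384x512x3 uint8, red, green, blue), "z_map" (384x512 float32, m along the optical axis (not along the pixel's ray), 0 where there is no reading), "K" (3x3 intrinsics, pixels), "k1" (the pictures are not rectified: a ray, as slopes to the right and down, at radius r is drawn at 1 + k1 r^2 times it, then the intrinsics apply), "R" (3x3) and "t" (3): a world point X has camera coordinates R X + t. Camera axes: x right, y down, z forward; pixel columns grow to the right and rows downward; lengths in m; the calibration is good to about 2 mm. A picture is of the moment at which its call begins.
- arm.sign_off(): hands the job in; it is judged then, once.
The state is a dict: "clock": time; "joints": joint angles; "dq": joint speeds; "joint_efforts": joint torques, N m; "position": TCP position; "ee_rot": TCP orientation; "force": force on the tool from outside, world axes, zero at the start; "ft_torque": the same for the moment, N m; "width": opening from 0.0 (shut) to 1.0 (fully open); "gripper_force": force on a finger pad.
Only numpy, scipy, OpenCV 4.12 (cv2) and the standard library are available. Lean on these libraries where they do the work, as an engineer would, in place of code of your own. Each camera call takes 0.05 s, during which the arm holds its last target. There are 200 camera calls.

## Working session

There is one attempt and no reset: what is moved stays moved. The work goes in short steps, Python scripts to look and compute and a tool call to move; the robot and the scene stay as the last step left them, time stands still between calls to the robot, and variables do not carry over. Pictures are saved under pics/ and viewed, at most 10 in all, crops included, and the job is handed in when it is done.

Besides the shell and the picture viewer there is one more tool, called after "Request:" by a JSON object that holds its "api" and its "payload". arm_command: Moves the arm, as the interface text tells. Its arguments: {"type":"object","properties":{"dp":{"type":"array","items":{"type":"array","items":{"type":"number"}}},"angular":{"type":"array","items":{"type":"array","items":{"type":"number"}}},"claw":{"type":"array","items":{"type":"number"}},"force":{"type":"number"}},"required":["dp","angular","claw"]}

```bash
mkdir -p pics
cat > h.py <<'E'
import numpy as np, cv2
from cell import arm
from scipy.spatial.transform import Rotation as Ro
def cloud(im):
    z=im["z_map"]; K=np.array(im["K"]); h,w=z.shape
    v,u=np.mgrid[:h,:w]
    d=np.array([im["k1"],0,0,0,0],float)
    p=cv2.undistortPoints(np.stack([u,v],-1).reshape(-1,1,2).astype(float),K,d).reshape(h,w,2)
    c=np.dstack([p*z[...,None],z])
    return (c-np.array(im["t"]))@np.array(im["R"])   # R^T(c-t)
E
python3 - <<'E'
from h import *
a=arm.get_image("top");b=arm.get_image("side")
np.savez("a.npz",**{k:a[k] for k in a});np.savez("b.npz",**{k:b[k] for k in b})
cv2.imwrite("pics/top.png",a["frame"][...,::-1]);cv2.imwrite("pics/side.png",b["frame"][...,::-1])
print(arm.observe())
E
```

```text
{'clock': 0.1, 'joints': array([-1.38762788,  0.43513187,  0.02499412,  1.57400004, -0.01158307,
        1.13397863, -0.07506401]), 'dq': array([ 0.00014247, -0.00130815, -0.0003484 , -0.00420082,  0.00074654,
        0.0008187 , -0.00258405]), 'joint_efforts': array([ 3.07951756e-03, -6.69121528e+01,  9.88049470e-01, -3.15147042e+01,
       -6.04962255e-02,  3.73065029e-02,  1.08687145e-04]), 'position': array([0.17611707, 0.59915894, 0.19213938]), 'ee_rot': array([-4.47421053e-01, -3.10952073e+00,  2.15580720e-03]), 'force': array([-0.22549736, -0.23125766,  0.19307996]), 'ft_torque': array([-0.04559744,  0.00774418,  0.02735902]), 'gripper_force': 0.0, 'width': 1.0017720219735706}
```

View pics/top.png

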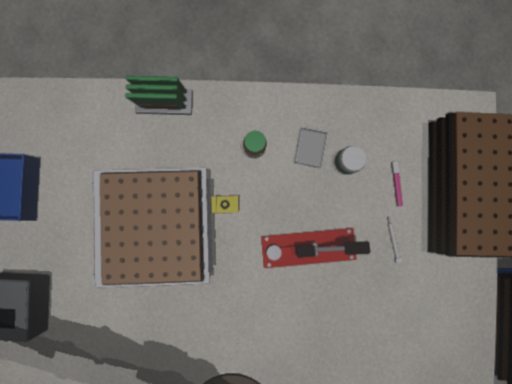

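View pics/side.png

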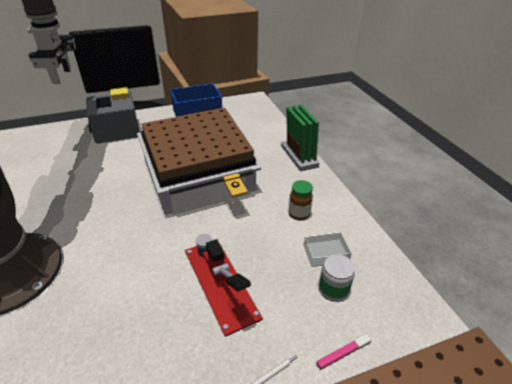

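The top view shows the yellow pad with its ring at (225,204). The red jack has its saddle at (274,253), post at (306,250) and paddle at (357,248). The jar is at (255,142), the box at (311,147), the can at (351,158), and the pens are near (397,185) and (394,240).

Run:
```python
from h import *
a=dict(np.load("a.npz"));P=cloud(a);f=a["frame"]
hsv=cv2.cvtColor(f,cv2.COLOR_RGB2HSV);H,S,V=[hsv[...,i].astype(int) for i in range(3)]
for n,(u,v) in dict(ring=(225,204),saddle=(274,253),post=(306,250),paddle=(357,248),jar=(255,142),box=(311,147),can=(351,158),rail=(208,180),rail2=(208,280),tray=(150,225),table=(250,320)).items():
    print(n,np.round(np.median(P[v-1:v+2,u-1:u+2].reshape(-1,3),0),4))
m=(S>140)&(V>60)&((H<8)|(H>172)); m[:,:255]=0;m[:,375:]=0;m[:220]=0;m[275:]=0
q=P[m&(P[...,2]<.03)&(P[...,2]>0)]
print(len(q),cv2.minAreaRect(q[:,:2].astype(np.float32)*1000),np.median(q[:,2]))
m=(S>120)&(H>18)&(H<35)&(V>80);m[:,:205]=0;m[:,245:]=0;m[:190]=0;m[220:]=0
q=P[m];print(len(q),cv2.minAreaRect(q[:,:2].astype(np.float32)*1000),q.mean(0))
m=(S>120)&(H>18)&(H<35)&(V>80)
# ring: dark pixels in yellow bbox
d=np.zeros_like(m);d[196:212,215:236]=V[196:212,215:236]<80
print("ring",P[d].mean(0),d.sum())
s=np.hypot(*(P[...,:2]-P[253,274,:2]).transpose(2,0,1))<.03
q=P[s&(abs(P[...,2]-P[253,274,2])<.005)];print("saddle",q.mean(0),len(q), (q.max(0)+q.min(0))/2)
s=np.hypot(*(P[...,:2]-P[250,306,:2]).transpose(2,0,1))<.04
q=P[s&(P[...,2]>.1)];print("post",cv2.minAreaRect(q[:,:2].astype(np.float32)*1000),q.mean(0))
R=Ro.from_rotvec(arm.observe()["ee_rot"]).as_matrix();print(R.round(3))
print(a["t"]@-a["R"])
big=cv2.resize(f[180:280,195:385],None,fx=4,fy=4,interpolation=cv2.INTER_CUBIC);cv2.imwrite("pics/crop.png",big[...,::-1])
```

```text
ring [0.5906 0.0297 0.0941]
saddle [ 0.4649 -0.1027  0.0548]
post [ 0.4793 -0.181   0.1052]
paddle [ 0.4902 -0.3026  0.1401]
jar [ 0.7535 -0.043   0.0985]
box [ 0.7614 -0.2028  0.0032]
can [ 0.7217 -0.2976  0.0853]
rail [0.6513 0.0755 0.0972]
rail2 [0.394  0.0668 0.0942]
tray [0.5322 0.2075 0.158 ]
table [ 0.2719 -0.0447 -0.0003]
1515 ((478.58447265625, -200.20819091796875), (84.03767395019531, 253.38848876953125), 6.851646423339844) 0.00992761784201109
337 ((589.5841064453125, 15.845100402832031), (101.40617370605469, 46.91353225708008), 86.2279281616211) [0.59083593 0.03089588 0.09818754]
ring [0.59025491 0.03090709 0.09335422] 26
saddle [ 0.46678229 -0.10221919  0.05534271] 146 [ 0.46621791 -0.10270116  0.05596166]
post ((477.4207763671875, -182.0953369140625), (28.447376251220703, 46.86183166503906), 7.439650058746338) [ 0.47780328 -0.18138191  0.10659877]
[[-0.959  0.282 -0.   ]
 [ 0.282  0.959 -0.001]
 [-0.    -0.001 -1.   ]]
[ 0.56284246 -0.03320498  1.16810938]
```

View pics/crop.png

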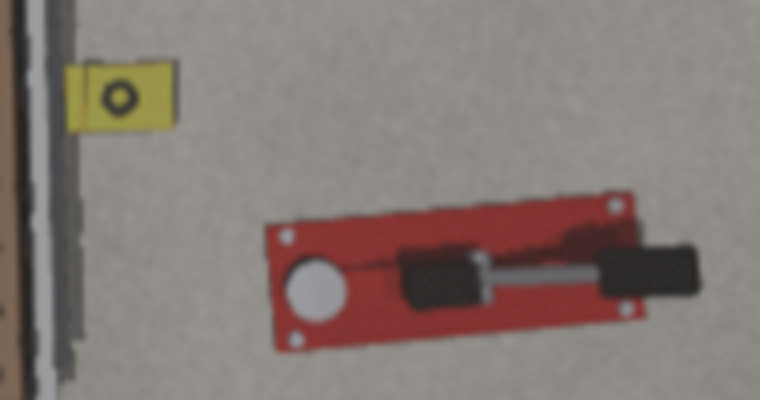

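The crop confirms the ring at about (120,98) in the crop, the saddle at (316,290) and the post at (445,278). The measurements agree with the stated sizes:

| Item | Measured |
|---|---|
| Post | (0.477, -0.181) |
| Jack heading | about 97.3° |
| Ring | (0.590, 0.0305), z 0.094 |

First I'll turn the tool in line with the jack while raising it.

Request:
{"api": "arm_command", "payload": {"dp": [[0,0,-0.45],[0,0,-0.45],[0,0,-0.45],[0,0,-0.45],[0,0,-0.45],[0,0,-0.45],[0,0,-0.45],[0,0,-0.45]], "angular": [[0,0,0.965],[0,0,0.965],[0,0,0.965],[0,0,0.965],[0,0,0.965],[0,0,0.965],[0,0,0.965],[0,0,0.965]], "claw": [1,1,1,1,1,1,1,1], "force": 40}}

```text
clock: 0.9
position: [0.1761, 0.5993, 0.2828]
ee_rot: [2.083, 2.351, -0.001]
force: [1.0, 0.8, -0.3]
width: 1.001
gripper_force: 0.0
```

Request:
{"api": "arm_command", "payload": {"dp": [[-1,0.25,0],[-1,0.25,0],[-1,0.25,0],[-1,0.25,0],[-1,0.25,0],[-1,0.25,0],[-1,0.25,0],[-1,0.25,0],[-1,0.25,0],[-1,0.25,0]], "angular": [[0,0,0],[0,0,0],[0,0,0],[0,0,0],[0,0,0],[0,0,0],[0,0,0],[0,0,0],[0,0,0],[0,0,0]], "claw": [1,1,1,1,1,1,1,1,1,1]}}

```text
clock: 1.9
position: [0.27, 0.3583, 0.2826]
ee_rot: [2.076, 2.358, -0.001]
force: [0.3, 0.5, 0.2]
width: 1.004
gripper_force: 0.0
```

Request:
{"api": "arm_command", "payload": {"dp": [[-1,0.25,0],[-1,0.25,0],[-1,0.25,0],[-1,0.25,0],[-1,0.25,0],[-1,0.25,0],[-1,0.25,0],[-1,0.25,0],[-1,0.25,0],[-1,0.25,0]], "angular": [[0,0,0],[0,0,0],[0,0,0],[0,0,0],[0,0,0],[0,0,0],[0,0,0],[0,0,0],[0,0,0],[0,0,0]], "claw": [1,1,1,1,1,1,1,1,1,1]}}

```text
clock: 2.9
position: [0.3635, 0.1183, 0.2827]
ee_rot: [-2.076, -2.358, 0.0]
force: [1.6, 0.4, -0.3]
width: 1.002
gripper_force: 0.0
```

Request:
{"api": "arm_command", "payload": {"dp": [[-1,0.25,0],[-1,0.25,0],[-1,0.25,0],[-1,0.25,0],[-1,0.25,0],[-1,0.25,0],[-1,0.25,0],[-1,0.25,0],[-1,0.25,0],[0,0,0]], "angular": [[0,0,0],[0,0,0],[0,0,0],[0,0,0],[0,0,0],[0,0,0],[0,0,0],[0,0,0],[0,0,0],[0,0,0]], "claw": [1,1,1,1,1,1,1,1,1,1]}}

```text
clock: 3.9
position: [0.4482, -0.0996, 0.2829]
ee_rot: [2.08, 2.352, -0.002]
force: [0.1, -0.1, -0.6]
width: 0.998
gripper_force: 0.0
```

```bash
cat >> h.py <<'E'
def need(target,heading):
    s=arm.observe();R=Ro.from_rotvec(s["ee_rot"]).as_matrix()
    x=np.array([np.cos(heading),np.sin(heading),0]);z=np.array([0,0,-1]);T=np.c_[x,np.cross(z,x),z]
    print("pos",s["position"].round(4),"dp units",(R.T@(np.array(target)-s["position"])/.025).round(2),"rot units",(Ro.from_matrix(R.T@T).as_rotvec()/.15).round(3),"F",np.round(s["force"],1))
E
python3 - <<'E'
from h import *
a=arm.get_image("wrist");np.savez("w.npz",**a);P=cloud(a)
cv2.imwrite("pics/w1.png",a["frame"][...,::-1])
q=P[(P[...,2]>.1)&(P[...,2]<.112)&(np.hypot(P[...,0]-.477,P[...,1]+.181)<.045)]
print(len(q),cv2.minAreaRect(q[:,:2].astype(np.float32)*1000) if len(q) else 0)
q=P[(P[...,2]>.05)&(P[...,2]<.06)&(np.hypot(P[...,0]-.466,P[...,1]+.102)<.03)]
print(len(q),cv2.minEnclosingCircle(q[:,:2].astype(np.float32)*1000) if len(q) else 0)
need([.477,-.181,.16],np.deg2rad(97.3))
E
```

```text
634 ((477.0078430175781, -181.38417053222656), (27.08608055114746, 46.01377487182617), 7.2622761726379395)
551 ((467.34637451171875, -102.49761962890625), 19.929031372070312)
pos [ 0.4476 -0.098   0.2826] dp units [-3.43  0.76  4.91] rot units [-0.006  0.008 -0.027] F [-0.1  0.   0.1]
```

View pics/w1.png

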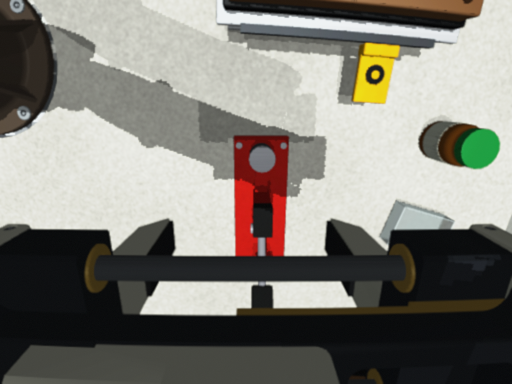

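The wrist view shows the jack square to the tool (saddle at (262,158), post at (262,218)) and the pad ring at (374,74). I'll measure the ring here while closing in on the post.

Run:
```python
from h import *
a=dict(np.load("w.npz"));P=cloud(a);hsv=cv2.cvtColor(a["frame"],cv2.COLOR_RGB2HSV)
d=np.zeros(hsv.shape[:2],bool);d[60:90,360:388]=hsv[60:90,360:388,2]<90
print(d.sum(),P[d].mean(0),(P[d].max(0)+P[d].min(0))/2)
m=(hsv[...,1]>120)&(hsv[...,0]>18)&(hsv[...,0]<35);m[:30]=0;m[110:]=0;m[:,:340]=0;m[:,410:]=0
q=P[m&(P[...,2]>.08)];r=cv2.minAreaRect(q[:,:2].astype(np.float32)*1000);print(r,cv2.boxPoints(r))
```

```text
184 [0.59064225 0.03070919 0.09467353] [0.59069111 0.03070346 0.09440393]
((526.8668212890625, 24.377573013305664), (186.3538055419922, 73.61686706542969), 7.163630485534668) [[ 4.2982709e+02  4.9279202e+01]
 [ 4.3900739e+02 -2.3763020e+01]
 [ 6.2390656e+02 -5.2405548e-01]
 [ 6.1472626e+02  7.2518166e+01]]
```

Request:
{"api": "arm_command", "payload": {"dp": [[-0.9,0.2,0.8],[-0.9,0.2,0.8],[-0.9,0.2,0.8],[-0.73,0.16,0.8],[0,0,0.8],[0,0,0.8],[0,0,0]], "angular": [[0,0,0],[0,0,0],[0,0,0],[0,0,0],[0,0,0],[0,0,0],[0,0,0]], "claw": [1,1,1,1,1,1,1]}}

```text
clock: 4.65
position: [0.4758, -0.1772, 0.1606]
ee_rot: [-2.072, -2.355, 0.003]
force: [0.2, -0.3, 0.1]
width: 0.997
gripper_force: 0.0
```

Run:
```python
from h import *
need([.477,-.1814,.058],np.deg2rad(97.2))
```

```text
pos [ 0.4758 -0.1772  0.1606] dp units [-0.18  0.05  4.1 ] rot units [-0.029 -0.016  0.013] F [ 0.2 -0.3  0.1]
```

Request:
{"api": "arm_command", "payload": {"dp": [[-0.18,0.05,0.6],[0,0,0.7],[0,0,0.7],[0,0,0.7],[0,0,0.7],[0,0,0.6],[0,0,0.1],[0,0,0]], "angular": [[0,0,0],[0,0,0],[0,0,0],[0,0,0],[0,0,0],[0,0,0],[0,0,0],[0,0,0]], "claw": [1,1,1,1,1,1,1,1]}}

```text
clock: 5.45
position: [0.4793, -0.1836, 0.0603]
ee_rot: [-2.076, -2.358, 0.0]
force: [-0.4, -0.8, 0.2]
width: 1.0
gripper_force: 0.0
```

Request:
{"api": "arm_command", "payload": {"dp": [[0,0,0],[0,0,0],[0,0,0],[0,0,0],[0,0,0],[0,0,0],[0,0,0],[0,0,0],[0,0,0],[0,0,0]], "angular": [[0,0,0],[0,0,0],[0,0,0],[0,0,0],[0,0,0],[0,0,0],[0,0,0],[0,0,0],[0,0,0],[0,0,0]], "claw": [0.2,0.2,0.2,0.2,0.2,0.2,0.2,0.2,0.2,0.2], "force": 45}}

```text
clock: 6.45
position: [0.478, -0.1837, 0.0601]
ee_rot: [-2.076, -2.356, 0.001]
force: [-5.3, 0.1, 5.2]
width: 0.279
gripper_force: 45.0
```

Request:
{"api": "arm_command", "payload": {"dp": [[0,0,-0.3],[0,0,-0.3],[0,0,0],[0,0,0]], "angular": [[0,0,0],[0,0,0],[0,0,0],[0,0,0]], "claw": [0.2,0.2,0.2,0.2]}}

```text
clock: 6.85
position: [0.4796, -0.1833, 0.0754]
ee_rot: [2.075, 2.358, 0.001]
force: [-0.2, 0.1, -8.6]
width: 0.278
gripper_force: 44.9
```

```bash
cat >> h.py <<'E'
def saddle(g):
    a=arm.get_image("wrist");P=cloud(a)
    q=P[(abs(P[...,2]-g[2])<.008)&(np.hypot(P[...,0]-g[0],P[...,1]-g[1])<.028)]
    c,r=cv2.minEnclosingCircle(q[:,:2].astype(np.float32));print("saddle",len(q),np.round(c,4),round(r,4),"z",np.median(q[:,2]).round(4))
    A=np.c_[q[:,:2],np.ones(len(q))];print("plane slope",np.linalg.lstsq(A,q[:,2],rcond=None)[0][:2].round(3))
    return a,P,c
E
python3 - <<'E'
from h import *
a,P,c=saddle([.467,-.1025,.07])
d=np.array([.5906,.0316])-c
need(np.r_[arm.observe()["position"][:2]+d,arm.observe()["position"][2]],np.deg2rad(97.2))
E
```

```text
saddle 2939 [ 0.4692 -0.1015] 0.0201 z 0.0712
plane slope [-0.012  0.005]
pos [ 0.4794 -0.1832  0.0752] dp units [4.67 5.49 0.  ] rot units [ 0.001 -0.002  0.011] F [-0.4  1.1 -9.3]
```

Request:
{"api": "arm_command", "payload": {"dp": [[0.1,0.4,0.15],[0.2,0.7,0],[0.3,0.8,0],[0.4,0.8,0],[0.6,0.8,0],[0.6,0.7,0],[0.5,0.6,0],[0.5,0.4,0],[0.4,0.2,0],[0,0,0]], "angular": [[0,0,0],[0,0,0],[0,0,0],[0,0,0],[0,0,0],[0,0,0],[0,0,0],[0,0,0],[0,0,0],[0,0,0]], "claw": [0.2,0.2,0.2,0.2,0.2,0.2,0.2,0.2,0.2,0.2]}}

```text
clock: 7.9
position: [0.602, -0.0748, 0.0711]
ee_rot: [-2.072, -2.359, -0.001]
force: [0.1, 1.7, -8.9]
width: 0.278
gripper_force: 44.9
```

Request:
{"api": "arm_command", "payload": {"dp": [[0.4,0.09,0],[0.4,0,0],[0.2,0,0],[0,0,0],[0,0,0]], "angular": [[0,0,0],[0,0,0],[0,0,0],[0,0,0],[0,0,0]], "claw": [0.2,0.2,0.2,0.2,0.2]}}

```text
clock: 8.4
position: [0.6008, -0.0523, 0.0717]
ee_rot: [2.076, 2.358, -0.0]
force: [0.7, 0.3, -9.1]
width: 0.278
gripper_force: 44.9
```

Run:
```python
from h import *
a=arm.get_image("wrist");cv2.imwrite("pics/w2.png",a["frame"][...,::-1]);np.savez("w2.npz",**a)
# TCP->saddle offset held in the tool frame: from lift pose
off=np.array([.4692,-.1015])-np.array([.4794,-.1832])
p=arm.observe()["position"];print("saddle est",p[:2]+off, "z",p[2])
need(np.r_[np.array([.5906,.0316])-off,p[2]],np.deg2rad(97.2))
P=cloud(a);hsv=cv2.cvtColor(a["frame"],cv2.COLOR_RGB2HSV)
d=(hsv[...,2]<90)&(np.hypot(P[...,0]-.5906,P[...,1]-.0307)<.014)&(P[...,2]>.085)
print("ring",d.sum(),P[d].mean(0))
```

```text
saddle est [0.59062572 0.02907454] z 0.07173918554269133
pos [ 0.6008 -0.0526  0.0717] dp units [ 0.1   0.01 -0.  ] rot units [0.001 0.003 0.005] F [-0.7 -0.6 -8.8]
ring 1380 [0.59115996 0.02908137 0.13160912]
```

View pics/w2.png

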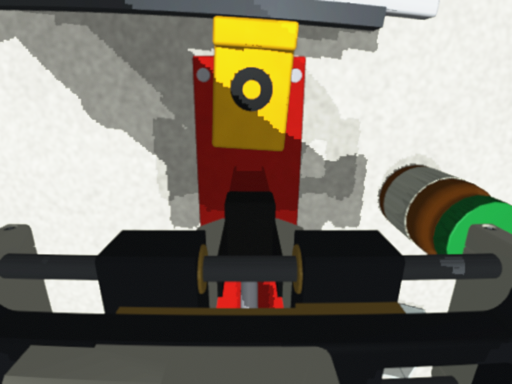

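The wrist view shows the pad over the saddle. The ring is at (251,88) and the base bolts at (204,75) and (296,75), so it is centred sideways. I'll check it along the jack using the base's front edge.

Run:
```python
from h import *
a=dict(np.load("w2.npz"));P=cloud(a);hsv=cv2.cvtColor(a["frame"],cv2.COLOR_RGB2HSV)
d=np.zeros(hsv.shape[:2],bool);d[62:115,225:280]=hsv[62:115,225:280,2]<75
d&=(P[...,2]>.088)&(P[...,2]<.1)
print("ring",d.sum(),P[d].mean(0),(P[d].max(0)+P[d].min(0))/2)
red=(hsv[...,1]>150)&((hsv[...,0]<8)|(hsv[...,0]>172))&(P[...,2]<.035)&(P[...,2]>.015)
h=np.deg2rad(97.2);x=np.array([np.cos(h),np.sin(h)]);y=np.array([-x[1],x[0]])
q=P[red];c=np.array([.5906,.0316]);s=(q[:,:2]-c)@x;l=(q[:,:2]-c)@y
print("front edge",np.percentile(s,99.5),s.max(),"sides",np.percentile(l,[.5,99.5]),"z",np.median(q[:,2]))
```

```text
ring 1036 [0.59115062 0.03076793 0.09450066] [0.59124261 0.03050363 0.09450614]
front edge 0.02637774203999364 0.027316116815769786 sides [-0.04273618  0.04498924] z 0.022065887168712467
```

Request:
{"api": "arm_command", "payload": {"dp": [[0.12,0.04,0],[0,0,0.15],[0,0,0.15],[0,0,0.12],[0,0,0.06],[0,0,0],[0,0,0]], "angular": [[0,0,0],[0,0,0],[0,0,0],[0,0,0],[0,0,0],[0,0,0],[0,0,0]], "claw": [0.2,0.2,0.2,0.2,0.2,0.2,0.2]}}

```text
clock: 9.15
position: [0.6012, -0.049, 0.0601]
ee_rot: [-2.076, -2.357, -0.001]
force: [-5.4, 1.8, 2.2]
width: 0.28
gripper_force: 45.0
```

Request:
{"api": "arm_command", "payload": {"dp": [[0,0,0],[0,0,0],[0,0,0],[0,0,0],[0,0,0],[0,0,0],[0,0,0]], "angular": [[0,0,0],[0,0,0],[0,0,0],[0,0,0],[0,0,0],[0,0,0],[0,0,0]], "claw": [0.6,0.8,0.9,0.9,0.9,0.9,0.9]}}

```text
clock: 9.85
position: [0.6016, -0.049, 0.0596]
ee_rot: [2.076, 2.358, 0.0]
force: [0.0, -1.0, 0.3]
width: 0.836
gripper_force: 0.0
```

Request:
{"api": "arm_command", "payload": {"dp": [[0,0,-0.4],[0,0,-0.7],[0,0,-0.9],[0,0,-0.9],[0,0,-0.9],[0,0,-0.6],[0,0,0]], "angular": [[0,0,0],[0,0,0],[0,0,0],[0,0,0],[0,0,0],[0,0,0],[0,0,0]], "claw": [0.9,0.9,0.9,0.9,0.9,0.9,0.9]}}

```text
clock: 10.55
position: [0.6027, -0.0494, 0.1719]
ee_rot: [2.074, 2.356, 0.004]
force: [-0.1, 0.7, -0.3]
width: 0.902
gripper_force: 0.0
```

Run:
```python
from h import *
a=arm.get_image("wrist");P=cloud(a);cv2.imwrite("pics/w3.png",a["frame"][...,::-1]);hsv=cv2.cvtColor(a["frame"],cv2.COLOR_RGB2HSV)
red=(hsv[...,1]>150)&((hsv[...,0]<8)|(hsv[...,0]>172))&(P[...,2]<.02)&(P[...,2]>.004)
h=np.deg2rad(97.2);x=np.array([np.cos(h),np.sin(h)]);y=np.array([-x[1],x[0]])
q=P[red];c=np.array([.591,.0316]);s=(q[:,:2]-c)@x;l=(q[:,:2]-c)@y
print("front edge",np.percentile(s,99.5),s.max(),"sides",np.percentile(l,[.5,99.5]),"z",np.median(q[:,2]))
q=P[(P[...,2]>.1)&(P[...,2]<.112)&(np.hypot(P[...,0]-.601,P[...,1]+.048)<.045)]
r=cv2.minAreaRect(q[:,:2].astype(np.float32)*1000);print("post",len(q),r, "offset from pad (want -80,0)",(np.array(r[0])/1000-c)@x,(np.array(r[0])/1000-c)@y)
b=arm.get_image("top");Q=cloud(b);
q=Q[(Q[...,2]>.11)&(Q[...,2]<.15)&(np.hypot(Q[...,0]-.617,Q[...,1]+.168)<.06)];print("paddle",len(q),q.mean(0) if len(q) else 0)
need([.617,-.168,.2],h)
```

```text
front edge 0.027913160084271284 0.029297308799004405 sides [-0.04285402  0.04440394] z 0.010022057671902848
post 1435 ((600.1490478515625, -47.26681137084961), (27.85540771484375, 46.87443542480469), 6.930548667907715) offset from pad (want -80,0) -0.07939160275808661 0.000807727613449773
paddle 169 [ 0.61283057 -0.17446757  0.14077771]
pos [ 0.6014 -0.0487  0.1694] dp units [-4.81  0.01 -1.23] rot units [ 0.001 -0.002  0.01 ] F [-0.1  0.7  0.1]
```

View pics/w3.png

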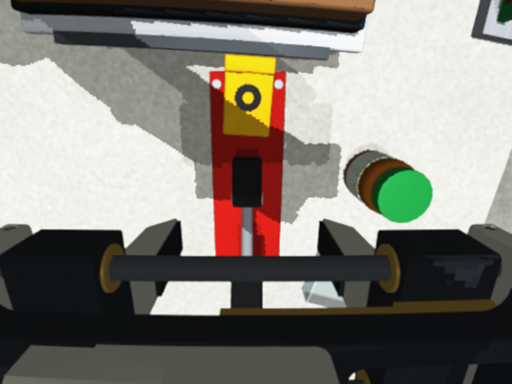

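The jack stands flat with the saddle about 1 mm from the pad point: ring at (248,97), bolts at (217,84) and (279,84). Next: raise, close the fingers, and move over the paddle.

Request:
{"api": "arm_command", "payload": {"dp": [[0,0,-0.6],[0,0,-0.6],[-0.6,0,0],[-0.9,0,0],[-0.9,0,0],[-0.9,0,0],[-0.8,0,0],[-0.6,0,0],[-0.2,0,0],[0,0,0]], "angular": [[0,0,0],[0,0,0],[0,0,0],[0,0,0],[0,0,0],[0,0,0],[0,0,0],[0,0,0],[0,0,0],[0,0,0]], "claw": [0.9,0.9,0.5,0.2,0,0,0,0,0,0], "force": 20}}

```text
clock: 11.65
position: [0.617, -0.1713, 0.2001]
ee_rot: [2.077, 2.356, -0.0]
force: [-0.2, 0.1, 0.1]
width: 0.252
gripper_force: 0.0
```

Run:
```python
from h import *
need([.616,-.168,.146],np.deg2rad(97)); print(arm.observe()["width"])
```

```text
pos [ 0.617  -0.1713  0.2001] dp units [ 0.14 -0.02  2.17] rot units [0.002 0.003 0.023] F [-0.2  0.1  0.1]
0.2518486126361297
```

Request:
{"api": "arm_command", "payload": {"dp": [[0.14,-0.02,0.5],[0,0,0.6],[0,0,0.5],[0,0,0.3],[0,0,0.1],[0,0,0],[0,0,0]], "angular": [[0,0,0],[0,0,0],[0,0,0],[0,0,0],[0,0,0],[0,0,0],[0,0,0]], "claw": [0,0,0,0,0,0,0]}}

```text
clock: 12.35
position: [0.6163, -0.1674, 0.1499]
ee_rot: [2.076, 2.357, 0.0]
force: [-0.0, -0.3, 0.3]
width: 0.005
gripper_force: 0.0
```

Run:
```python
from h import *
need([.616,-.168,.144],np.deg2rad(97)); print(arm.observe()["width"])
```

```text
pos [ 0.6163 -0.1674  0.1499] dp units [-0.02 -0.01  0.24] rot units [0.003 0.002 0.03 ] F [-0.  -0.3  0.3]
0.004997987572322915
```

Request:
{"api": "arm_command", "payload": {"dp": [[0,0,0.24],[-0.17,0,0.27],[-0.16,0,0.27],[-0.12,0,0.24],[-0.12,0,0.23],[-0.1,0,0.24],[-0.09,0,0.24],[0,0,0]], "angular": [[0,0,0],[0,0,0],[0,0,0],[0,0,0],[0,0,0],[0,0,0],[0,0,0],[0,0,0]], "claw": [0,0,0,0,0,0,0,0]}}

```text
clock: 13.15
position: [0.6183, -0.1863, 0.1056]
ee_rot: [-2.076, -2.357, 0.001]
force: [-0.1, -0.4, 2.5]
width: 0.003
gripper_force: 0.9
```

Run:
```python
from h import *
h=np.deg2rad(97);x=np.array([np.cos(h),np.sin(h)])
need(np.r_[np.array([.6008,-.0476])-.1405*x,.107],h)
```

```text
pos [ 0.6183 -0.1863  0.1056] dp units [-0.03 -0.02 -0.06] rot units [-0.004 -0.     0.029] F [-0.1 -0.4  2.5]
```

Contact is at 2.5 N and the tool is following the arc. I'll press on to the bottom.

Request:
{"api": "arm_command", "payload": {"dp": [[-0.1,0,0.2],[-0.08,0,0.24],[-0.06,0,0.25],[-0.05,0,0.25],[-0.03,0,0.26],[-0.02,0,0.26],[0,0,0.1],[0,0,0],[0,0,0]], "angular": [[0,0,0],[0,0,0],[0,0,0],[0,0,0],[0,0,0],[0,0,0],[0,0,0],[0,0,0],[0,0,0]], "claw": [0,0,0,0,0,0,0,0,0]}}

```text
clock: 14.05
position: [0.6202, -0.1962, 0.068]
ee_rot: [2.075, 2.355, -0.001]
force: [-0.3, -3.0, 7.6]
width: 0.007
gripper_force: 3.7
```

```bash
cat > chk.py <<'E'
from h import *
h=np.deg2rad(97);x=np.array([np.cos(h),np.sin(h)]);y=np.array([-x[1],x[0]])
need(np.r_[np.array([.6008,-.0476])-.148*x,.069],h)
b=arm.get_image("top");P=cloud(b);hsv=cv2.cvtColor(b["frame"],cv2.COLOR_RGB2HSV)
d=(hsv[...,2]<80)&(np.hypot(P[...,0]-.591,P[...,1]-.0305)<.012)
print("ring",d.sum(),P[d].mean(0))
q=P[(P[...,2]>.1)&(P[...,2]<.112)&(np.hypot(P[...,0]-.601,P[...,1]+.048)<.035)];print("post",len(q),cv2.minAreaRect(q[:,:2].astype(np.float32)*1000) if len(q) else 0)
s=arm.get_image("side");cv2.imwrite("pics/s_end.png",cv2.resize(s["frame"],(768,576))[...,::-1])
E
python3 chk.py
```

```text
pos [ 0.6202 -0.1962  0.068 ] dp units [ 0.08 -0.05 -0.04] rot units [0.011 0.017 0.026] F [-0.3 -3.   7.6]
ring 6 [0.59311999 0.0356292  0.10349742]
post 193 ((598.3377685546875, -46.80695343017578), (27.75896453857422, 45.531768798828125), 6.73934268951416)
```

View pics/s_end.png

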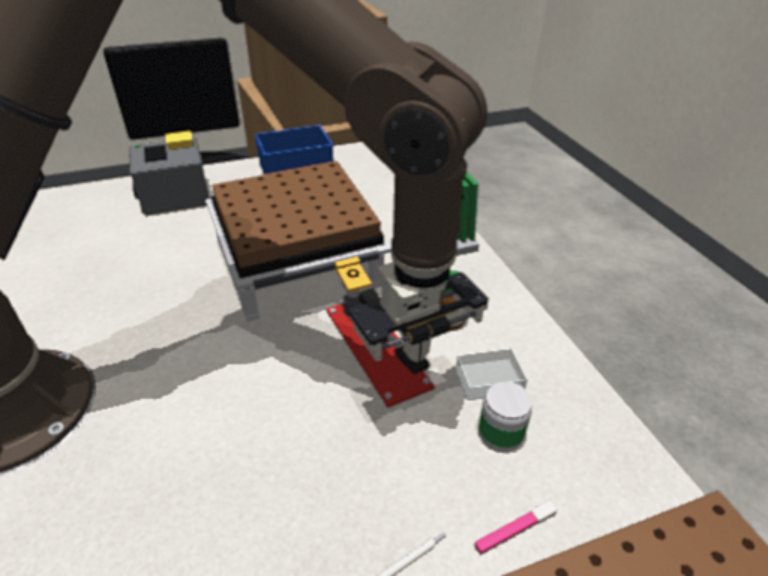

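The side view shows the deck raised on the jack, with the pad at (352,275), the fingers on the paddle at (413,360) and the bystanders in place. I'll press slightly more to sit on the stop and check the pad height.

Request:
{"api": "arm_command", "payload": {"dp": [[0,0,0.06],[0,0,0.06],[0,0,0],[0,0,0],[0,0,0]], "angular": [[0,0,0],[0,0,0],[0,0,0],[0,0,0],[0,0,0]], "claw": [0,0,0,0,0]}}

```text
clock: 14.65
position: [0.6203, -0.1966, 0.0652]
ee_rot: [2.075, 2.354, -0.001]
force: [-0.6, -4.9, 7.8]
width: 0.003
gripper_force: 3.8
```

```bash
cat > chk2.py <<'E'
from h import *
print({k:np.round(v,4) for k,v in arm.observe().items() if k in("clock","position","force")})
for n in("wrist","side","top"):
    b=arm.get_image(n);P=cloud(b);hsv=cv2.cvtColor(b["frame"],cv2.COLOR_RGB2HSV)
    m=(hsv[...,1]>120)&(hsv[...,0]>18)&(hsv[...,0]<35)&(abs(P[...,0]-.591)<.02)&(P[...,1]>0)&(P[...,1]<.055)&(P[...,2]>.09)
    if m.sum()>20:
        q=P[m];c=np.linalg.lstsq(np.c_[q[:,1]-.03,np.ones(len(q))],q[:,2],rcond=None)[0];print(n,m.sum(),"slope,z at ring",c.round(4),np.median(q[:,2]))
        d=(hsv[...,2]<80)&(np.hypot(P[...,0]-.591,P[...,1]-.03)<.013)&(abs(P[...,2]-c[1])<.006);print(" ring",d.sum(),P[d].mean(0) if d.any() else 0)
    q=P[(abs(P[...,2]-.106)<.006)&(np.hypot(P[...,0]-.6,P[...,1]+.047)<.03)];print(n,"post",len(q),cv2.minAreaRect(q[:,:2].astype(np.float32)*1000) if len(q) else 0)
    q=P[(abs(P[...,0]-.53)<.05)&(abs(P[...,1]-.2)<.08)&(P[...,2]>.14)]
    if len(q)>50: print(" tray slope",np.linalg.lstsq(np.c_[q-[.53,.2,0]][:,:2].tolist() and np.c_[q[:,:2]-[.53,.2],np.ones(len(q))],q[:,2],rcond=None)[0].round(4))
E
python3 chk2.py
```

```text
{'clock': np.float64(14.65), 'position': array([ 0.6203, -0.1966,  0.0652]), 'force': array([-0.6094, -4.8879,  7.8266])}
wrist post 0 0
side 227 slope,z at ring [0.1263 0.1034] 0.10269467465598839
 ring 7 [0.58907836 0.02557218 0.10305066]
side post 131 ((598.868896484375, -48.30341720581055), (27.618663787841797, 46.258567810058594), 7.752993106842041)
 tray slope [-0.0024  0.0506  0.161 ]
top 281 slope,z at ring [0.1027 0.1037] 0.10274078881719041
 ring 6 [0.59312027 0.035636   0.10343481]
top post 196 ((598.3575439453125, -46.81441879272461), (27.745948791503906, 45.59965896606445), 7.080877780914307)
 tray slope [-0.0034  0.0494  0.1617]
```

The tray slope is still 0.05 and the pad has risen only 9 mm, so the handle isn't down. I'll look closely.

Run:
```python
from h import *
s=arm.get_image("side")["frame"];w=arm.get_image("wrist")["frame"]
A=cv2.resize(s[160:280,205:355],(750,600),interpolation=cv2.INTER_CUBIC)
B=cv2.resize(w,(400,300));
A=cv2.resize(A,(400,320));cv2.imwrite("pics/z1.png",np.hstack([cv2.resize(A,(500,400)),cv2.resize(B,(300,225),).repeat(1,0) if 0 else cv2.copyMakeBorder(cv2.resize(B,(300,225)),0,175,0,0,cv2.BORDER_CONSTANT)])[...,::-1])
b=arm.get_image("side");P=cloud(b)
# profile along handle: points in jack frame
h=np.deg2rad(97);x=np.array([np.cos(h),np.sin(h)]);y=np.array([-x[1],x[0]])
d=P[...,:2]-np.array([.5995,-.0475]);X=d@x;Y=d@y
for lo in range(-200,-40,10):
    m=(X>lo/1e3)&(X<(lo+10)/1e3)&(abs(Y)<.02)&(P[...,2]>.02)&(P[...,2]<.2)
    if m.sum(): print(lo,m.sum(),np.percentile(P[m][:,2],[5,50,95]).round(3))
```

```text
-190 142 [0.17  0.182 0.189]
-180 151 [0.092 0.187 0.198]
-170 179 [0.098 0.117 0.137]
-160 55 [0.089 0.117 0.139]
-150 28 [0.088 0.096 0.129]
-140 20 [0.083 0.091 0.12 ]
-130 18 [0.084 0.09  0.092]
-120 21 [0.08  0.087 0.09 ]
-110 7 [0.08  0.084 0.086]
-90 7 [0.077 0.079 0.081]
-80 15 [0.073 0.077 0.079]
-70 2 [0.073 0.075 0.077]
```

View pics/z1.png

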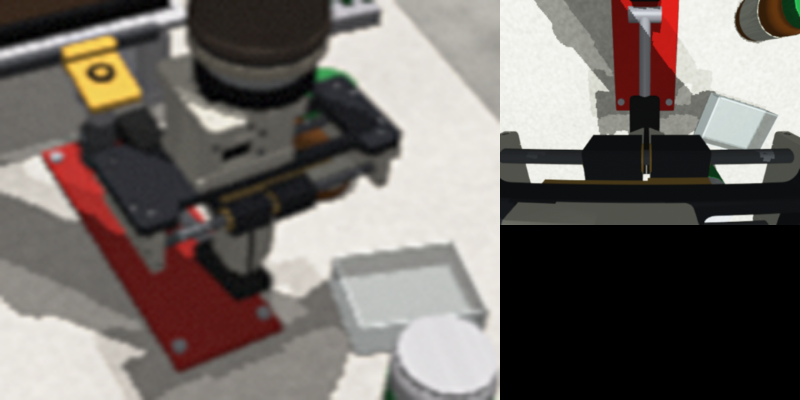

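Run:
```python
from h import *
h=np.deg2rad(97);x=np.array([np.cos(h),np.sin(h)]);y=np.array([-x[1],x[0]])
ims={n:arm.get_image(n) for n in("wrist","side")}
for n,b in ims.items():
    P=cloud(b);d=P[...,:2]-np.array([.5995,-.0475]);X=d@x*1e3;Y=d@y*1e3
    print(n);
    for lo in range(-200,-60,10):
        print(lo,[ (int(np.percentile(P[m][:,2],5)*1e3),int(np.percentile(P[m][:,2],95)*1e3)) if (m:=(X>lo)&(X<lo+10)&(Y>l)&(Y<l+12)&(P[...,2]>-.01)&(P[...,2]<.2)).sum()>2 else '-' for l in range(-42,42,12)])
w=ims["wrist"]["frame"];s=ims["side"]["frame"]
cv2.imwrite("pics/z2.png",np.hstack([cv2.resize(w[130:330,170:350],(400,444),interpolation=cv2.INTER_CUBIC),cv2.resize(s[205:265,250:304],(400,444),interpolation=cv2.INTER_CUBIC)])[...,::-1])
print(arm.observe()["ft_torque"],arm.observe()["joints"].round(3))
```

```text
wrist
-200 [(-1, 0), '-', '-', '-', '-', (-1, 0), (-1, 0)]
-190 [(-1, 0), (0, 0), '-', '-', '-', (0, 0), (-1, 1)]
-180 [(-1, 178), (-1, 0), '-', '-', '-', (0, 1), (-1, 1)]
-170 [(0, 1), (0, 0), '-', (144, 145), '-', (0, 1), (0, 1)]
-160 [(-1, 0), (0, 1), '-', (144, 145), '-', (0, 1), (-1, 1)]
-150 [(8, 11), (8, 112), (93, 114), (94, 139), (92, 113), (9, 11), (8, 11)]
-140 [(9, 14), (9, 10), (91, 113), (91, 188), (90, 188), (9, 188), (9, 15)]
-130 [(9, 199), (10, 199), (89, 199), (90, 198), (89, 199), (10, 199), (10, 199)]
-120 [(9, 188), (10, 189), (10, 189), (87, 188), (10, 188), (10, 188), (8, 180)]
-110 [(8, 10), (8, 10), (8, 82), (81, 86), (8, 11), (8, 11), (8, 10)]
-100 [(8, 11), (8, 10), (8, 78), (78, 84), (8, 10), (8, 11), (8, 10)]
-90 [(8, 11), (8, 10), (8, 76), (76, 81), (8, 10), (8, 10), (8, 10)]
-80 [(8, 11), (8, 11), (8, 74), (74, 80), (8, 11), (8, 11), (8, 11)]
-70 [(8, 11), (8, 11), (8, 72), (72, 77), (8, 10), (8, 10), (8, 11)]
side
-200 [(-2, 1), (-3, 0), (-1, 0), (-2, 2), (-1, 0), (-2, 0), (-1, 0)]
-190 [(-2, 187), (-1, 188), (-1, 188), (-2, 188), (-1, 188), (-1, 188)
[... 231 characters left out ...]
 (-2, 170), (-3, 4)]
-150 [(0, 11), (-1, 9), (-1, 10), (0, 11), (2, 126), (0, 101), (0, 10)]
-140 [(8, 14), (8, 12), (8, 11), (7, 10), (8, 92), (7, 11), (8, 13)]
-130 [(7, 11), (7, 10), (7, 11), (7, 89), (8, 90), (6, 12), (7, 11)]
-120 [(6, 9), (7, 10), (7, 10), (7, 88), (8, 88), (7, 10), (7, 10)]
-110 ['-', (8, 11), (7, 10), (8, 84), (7, 43), (8, 10), (6, 9)]
-100 ['-', '-', (8, 12), (7, 10), (7, 10), (6, 10), (7, 10)]
-90 ['-', '-', (6, 10), (7, 80), (7, 77), (6, 9), (7, 9)]
-80 ['-', '-', (7, 10), (7, 77), (7, 23), (7, 10), (6, 11)]
-70 ['-', '-', (5, 9), (7, 75), (7, 11), (7, 10), (7, 9)]
[-1.13699053e+00 -7.58248542e-03  4.83794092e-04] [-0.279  0.72   0.82   1.692 -0.608  1.     0.884]
```

View pics/z2.png

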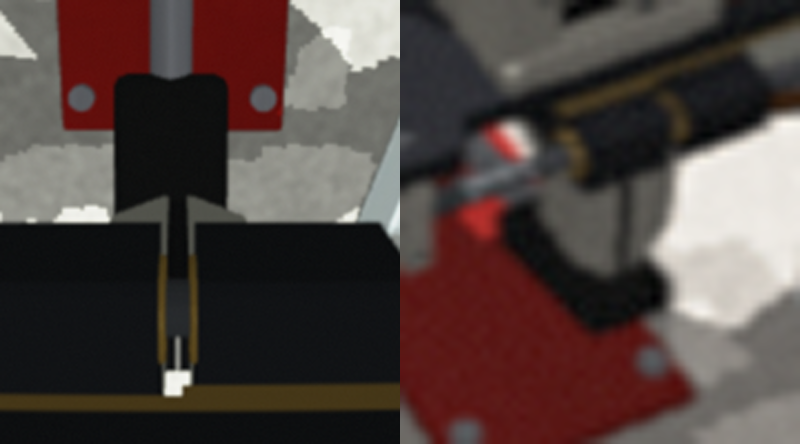

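Run:
```python
from h import *
h=np.deg2rad(97);x=np.array([np.cos(h),np.sin(h)]);y=np.array([-x[1],x[0]])
b=arm.get_image("side");P=cloud(b);d=P[...,:2]-np.array([.5995,-.0475])
for c in (274,278,282):
  for r in range(228,256,2): print(c,r,b["frame"][r,c],int(d[r,c]@x*1e3),int(d[r,c]@y*1e3),int(P[r,c,2]*1e3))
```

```text
274 228 [56 46 29] -186 29 178
274 230 [46 47 44] -186 28 171
274 232 [89 88 83] -161 12 135
274 234 [91 90 84] -161 12 129
274 236 [92 90 84] -162 12 123
274 238 [93 90 85] -161 11 115
274 240 [76 74 69] -162 11 109
274 242 [17 16 15] -157 8 97
274 244 [17 18 16] -165 12 100
274 246 [16 18 17] -169 15 99
274 248 [40 15 17] -171 16 95
274 250 [87 23 19] -112 -21 8
274 252 [89 23 20] -119 -17 10
274 254 [88 19 19] -123 -15 7
278 228 [18 20 21] -187 19 175
278 230 [70 70 66] -161 2 136
278 232 [91 89 84] -159 0 127
278 234 [89 87 82] -161 1 124
278 236 [86 85 79] -161 1 117
278 238 [80 78 74] -162 1 111
278 240 [80 78 73] -162 1 105
278 242 [42 40 39] -161 0 96
278 244 [21 18 19] -169 5 100
278 246 [15 17 16] -171 5 96
278 248 [19 17 15] -174 7 92
278 250 [81 21 20] -118 -29 11
278 252 [90 22 19] -124 -26 10
278 254 [88 21 19] -130 -22 11
282 228 [53 52 49] -185 8 168
282 230 [90 88 82] -162 -7 133
282 232 [89 87 82] -161 -8 125
282 234 [90 88 82] -161 -8 119
282 236 [88 87 82] -162 -8 113
282 238 [93 91 86] -161 -9 105
282 240 [47 47 44] -161 -10 98
282 242 [14 13 12] -169 -5 101
282 244 [19 21 20] -172 -3 99
282 246 [12 14 15] -173 -3 94
282 248 [73 37 36] -115 -43 8
282 250 [90 22 20] -119 -40 6
282 252 [88 56 57] -129 -34 11
282 254 [82 63 64] -135 -30 12
```

The fingers sit on the paddle, yet the paddle top (about 0.097) is well above the TCP (0.065). I'll raise 15 mm and see whether the handle follows.

Request:
{"api": "arm_command", "payload": {"dp": [[0,0,-0.3],[0,0,-0.3],[0,0,0],[0,0,0]], "angular": [[0,0,0],[0,0,0],[0,0,0],[0,0,0]], "claw": [0,0,0,0]}}

```text
clock: 15.5
position: [0.6197, -0.1926, 0.0791]
ee_rot: [-2.073, -2.358, -0.003]
force: [-0.7, 4.1, 6.1]
width: 0.006
gripper_force: 3.3
```

```bash
cat > ang.py <<'E'
from h import *
h=np.deg2rad(97);x=np.array([np.cos(h),np.sin(h)]);y=np.array([-x[1],x[0]])
s=arm.observe();print({k:np.round(s[k],3) for k in("clock","position","force","ft_torque","width","gripper_force")})
e=s["position"][:2]-np.array([.5995,-.0475]);print("TCP in jack X,Y",(e@x).round(4),(e@y).round(4))
b=arm.get_image("wrist");P=cloud(b);d=P[...,:2]-np.array([.5995,-.0475]);X=d@x;Y=d@y
m=(X>-.112)&(X<-.065)&(abs(Y)<.012)&(P[...,2]>.06)&(P[...,2]<.15);q=P[m][:,2]
if m.sum()>20:
    top=q>np.median(q);c=np.polyfit(-X[m]-.028,q,1);print("rod",m.sum(),"angle",np.arctan(c[0]).round(3),"z0",c[1].round(4))
b=arm.get_image("top");P=cloud(b)
q=P[(abs(P[...,0]-.53)<.05)&(abs(P[...,1]-.2)<.08)&(P[...,2]>.14)]
print("tray slope",np.linalg.lstsq(np.c_[q[:,:2]-[.53,.2],np.ones(len(q))],q[:,2],rcond=None)[0].round(4))
E
python3 ang.py
```

```text
{'clock': np.float64(15.5), 'position': array([ 0.62 , -0.193,  0.079]), 'force': array([-0.685,  4.124,  6.116]), 'ft_torque': array([0.654, 0.225, 0.012]), 'width': np.float64(0.006), 'gripper_force': np.float64(3.331)}
TCP in jack X,Y -0.1465 -0.0023
rod 1648 angle 0.357 z0 0.0652
tray slope [-0.0071  0.0766  0.1578]
```

The handle follows rigidly, so the effective contact is about 33 mm behind the TCP. The bottom should be near TCP z 0.036. I'll continue down along the arc.

Request:
{"api": "arm_command", "payload": {"dp": [[-0.05,0,0.2],[-0.05,0,0.25],[-0.04,0,0.25],[-0.03,0,0.25],[-0.02,0,0.25],[0,0,0.2],[0,0,0.1],[0,0,0],[0,0,0]], "angular": [[0,0,0],[0,0,0],[0,0,0],[0,0,0],[0,0,0],[0,0,0],[0,0,0],[0,0,0],[0,0,0]], "claw": [0,0,0,0,0,0,0,0,0]}}

```text
clock: 16.5
position: [0.6208, -0.2013, 0.0425]
ee_rot: [2.075, 2.354, -0.001]
force: [0.0, -3.7, 8.0]
width: 0.003
gripper_force: 4.0
```

```bash
python3 ang.py; python3 chk2.py | grep -E "post|z at"
```

```text
{'clock': np.float64(16.5), 'position': array([ 0.621, -0.201,  0.043]), 'force': array([ 0.023, -3.7  ,  7.966]), 'ft_torque': array([-1.141,  0.09 ,  0.029]), 'width': np.float64(0.003), 'gripper_force': np.float64(3.974)}
TCP in jack X,Y -0.1552 -0.0024
rod 1769 angle 0.061 z0 0.0663
tray slope [-0.0006  0.0082  0.1682]
wrist post 0 0
side 215 slope,z at ring [0.0827 0.1172] 0.11652393041924093
side post 150 ((597.975830078125, -48.412254333496094), (28.087743759155273, 48.1092529296875), 6.506394863128662)
top 287 slope,z at ring [0.0528 0.1172] 0.11664235240759133
top post 194 ((598.3778686523438, -46.85835266113281), (27.69833755493164, 45.65070724487305), 6.586973190307617)
```

Request:
{"api": "arm_command", "payload": {"dp": [[0,0,0.1],[0,0,0.1],[0,0,0.1],[0,0,0.06],[0,0,0],[0,0,0],[0,0,0]], "angular": [[0,0,0],[0,0,0],[0,0,0],[0,0,0],[0,0,0],[0,0,0],[0,0,0]], "claw": [0,0,0,0,0,0,0]}}

```text
clock: 17.45
position: [0.621, -0.202, 0.0347]
ee_rot: [2.075, 2.353, -0.001]
force: [-3.1, -4.3, 17.6]
width: 0.003
gripper_force: 8.9
```

```bash
python3 ang.py; python3 chk2.py | grep -E "post|z at"
```

```text
{'clock': np.float64(17.45), 'position': array([ 0.621, -0.202,  0.035]), 'force': array([-3.15 , -4.259, 17.595]), 'ft_torque': array([-0.975,  0.639,  0.019]), 'width': np.float64(0.003), 'gripper_force': np.float64(8.914)}
TCP in jack X,Y -0.1559 -0.0025
rod 1875 angle -0.003 z0 0.0666
tray slope [-0.0007 -0.0058  0.1706]
wrist post 0 0
side 211 slope,z at ring [0.0651 0.1221] 0.12154677153455916
side post 150 ((598.8253784179688, -48.893714904785156), (28.69916343688965, 46.46424102783203), 6.644702911376953)
top 290 slope,z at ring [0.0416 0.1225] 0.12177072564231904
top post 195 ((598.3624877929688, -46.79627227783203), (27.84073829650879, 45.54532241821289), 6.741644859313965)
```

The handle is on its stop, the deck is level (+0.006) and the jack hasn't moved. Handing in.

```bash
python3 -c "
from cell import arm
print(arm.sign_off())"
```

```text
the job is handed in; nothing more can be done
None
```

I handed the job in at about 17.5 s of the 48 s limit: the jack stands flat with its saddle about 2–3 mm from the lift point, the fingers hold the handle on its bottom stop with about 18 N, and the deck is about 0.006 rad from level; no pass or fail result came back.

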